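# Wind the grill grate down to its mark and re-latch the ratchet

### The arm

A 6-joint arm with a two-finger parallel gripper is mounted at the origin on the work surface. World frame = base frame: x ahead of the robot, y to its left, z up, the work surface at z = 0. Lengths are in m, angles in rad, forces in N, time in s.
With the tool pointing down it reaches from about 0.275 to 0.975 m from the base axis. Payload 8.4 kg.
Tool frame: the origin (TCP) lies on the centre line of the jaws, within the pads' length; the fingertips stand 11 mm ahead of it and the grasp point (between the pads) lies 8 mm behind it; x points along the fingers, z is the direction in which the jaws open and shut, and the axes are right-handed (so a half turn about x gives the same grasp; the last joint's range is limited). The gripper opens to 92 mm and grips with 3 to 60 N. Pads are 20 mm wide; open, the fingers measure 128 mm over their backs; the gripper's body (75 mm by 189 mm) begins 69 mm behind the grasp point.
Start: joints at [-1.107, 0.353, 1.633, -0, 1.155, -0.002], TCP at [0.281, -0.558, 0.226] pointing down, gripper open.
Joint ranges: [-2.63, 2.63], [-0.92, 2.1], [0.06, 2.66], [-1.3, 4.44], [0, 2.69], [-3.02, 3.02]. Speed limits (rad/s): [2.22, 2.22, 2.79, 3.14, 3.14, 3.14].

### API

Orientations are given as a unit quaternion [x, y, z, w].
In Python, from rig import env, viewer, job gives the robot as it stands.
- The arm moves only by the tool send_rows, never from a script. Its arguments are lists of equal length, an entry for each row: "delta_pos": the shift along the tool's x, y, z in mm, a list of three; "twist": the turn, a rotation vector about the tool's x, y, z in rad, a list of three; "grip": the closure, from 0 (fully open) to 1 (shut). A call has 1 to 12 rows; each row is the pose to reach, as a shift and turn from the pose commanded when the call began, along the tool's axes at that moment; what a row does not reach only later rows make up. A row lasts 1/8 s, in which the tool goes at most 62.5 mm and 10.7 degrees, less where a joint would pass 70% of its speed; a pose out of reach is approached as far as the arm can. A call with a gripper value outside its range is refused whole. The fingers move at their own pace and stop on an object; "squeeze" is the grip in N (left out, the last holds). Time passes only in rows, so rows that repeat a pose let the fingers close. It gives the time, the measured TCP pose, the force and the opening at its end, in the units of the state.
- env.state(): the state, without advancing time (a new reading comes with each control period).
- viewer.read_camera(name): name is "scene" or "side" or "wrist"; returns the picture (480x640x3 uint8, blue, green, red); there is no depth.
- viewer.camera_info(name): a dict with "camera_matrix" (3x3 intrinsics, pixels), "k1" (the pictures are not rectified: a ray, as slopes to the right and down, at radius r is drawn at 1 + k1 r^2 times it, then the intrinsics apply), "world_to_cam" (4x4, takes a point from world to camera coordinates). Camera axes: x right, y down, z forward; pixel columns grow to the right and rows downward; lengths in m; the calibration is good to about 2 mm. A picture is of the moment at which its call begins: read the wrist's pose just before it. camera_info takes no time and is no camera call; for the wrist camera it gives the pose at the moment of the call.
- job.job_done(): hands the job in, once; it reports no verdict.
The state is a dict: "t": time; "qpos": joint angles; "dq": joint speeds; "tau": joint torques, N m; "tool_pos": TCP position; "tool_rot": TCP orientation; "force": force on the tool from outside, world axes, zero at the start; "moment": the same for the moment, N m; "grip_width": opening from 0.0 (shut) to 1.0 (fully open).
Only numpy, scipy, OpenCV 4.12 (cv2) and the standard library are available. Lean on these libraries where they do the work, as an engineer would, in place of code of your own. Each camera call takes 0.05 s, during which the arm holds its last target. There are 200 camera calls.

### The job

Wind the grill's grate down with the crank to the notch that brings the yellow pointer nearest the red ring: first wind up a little to unhook the loaded pawl, lift it over onto its rest, then turn the crank back. Lay the pawl gently into the ratchet again and ease the crank back until you feel a tooth bear firmly on the seated pawl, never forcing the two together, then let go. Keep off the grate and leave the crockery, jar and tins where they stand.

Things in the scene. Friction and masses are not known exactly. Their poses are not given: they have to be found in the camera images.
- winch_axis (a point): On the winch shaft's axis (level, 185 mm up), opposite the crank handle's middle. The winch is on the left end of a table-top charcoal grill. Axes, fixed: x ('u') level along the red winch plate, roughly away from the robot; y ('n') along the shaft, out of the plate; z up. n from this point, mm: plate face -132, ratchet wheel -110 to -100, pawl -111 to -99, crank arm -54 to -46.
- crank_grip (a point): Middle of the crank's wooden handle, a barrel 27 mm thick, 84 mm long along n, spinning freely on its pin; its axis runs 90 mm from the shaft's. At winch 0 it is on the +u side, 10 degrees below level (u +88.6, z -15.6 mm from the shaft). It circles in the u-z plane: +1 rad of winch takes it 1 rad down, towards straight below the shaft. Only its position is of use.
- winch (a joint): Turn of shaft, crank and ratchet wheel, rad. Positive = backward = handle and grate go down, 30 mm of grate per rad. Starts at -0.055 to -0.013, pawl in notch 0. One notch is 0.4189 rad (12.6 mm). In notch k a tooth first touches the seated pawl ('bearing position') at about 0.4189 k - 0.011, and bears firmly 0.01 to 0.03 further: find it by feel. Travel ends at -0.9, 2.2.
- grate: Stainless grate 260 x 345 mm, about 1.6 kg (+-20 %), over the fire box behind the winch plate, on two posts 360 mm tall (n below -150 mm from winch_axis). Origin 288 mm up at winch 0. A friction brake on the shaft holds it wherever the crank is left: winding up takes 16 to 21 N at the handle, winding down (pawl off) 3 to 10 N. Not to be touched.
- ratchet_wheel: Steel ratchet wheel, 96 mm across, 15 hooked teeth 11 mm deep. Origin on the shaft axis at the plate's face; turns with the winch. A tooth bears firmly on the pawl above 12 N; the two must never be pressed together with over 45 N. Easing the crank down with the pawl in, 3 N more at the handle than the drag is about 12 N at the tooth, 12 N more about 40 N. So is heaving at a hooked pawl.
- pawl_nose: The yellow pawl's wedge nose, 65 mm from its pivot; origin on the pivot axis at the plate's face. It works in the gaps at the wheel's top. While a tooth bears on it, it is hooked and cannot be lifted; it comes free when the winch is wound up (negative) 0.15 rad or more from there and it rides up the sloping back of the next tooth (past 0.42 it clicks into the next notch).
- pawl_pivot (a point): On the pawl's pivot axis (parallel to the shaft; u +58, z +70 mm from it), opposite the peg's middle (n -76 from winch_axis); axes as winch_axis. Laid down with the winch 0.16 to 0.40 short of a notch's bearing position, the nose lands in that notch's gap, on the slope, and sinks home as the crank is eased back; closer than 0.14 it lands on top of the tooth and misses the notch.
- pawl_peg (a point): Middle of the pawl's thumb peg, an aluminium sleeve 16 mm thick, 38 mm long along n, spinning on a pin that sticks out from the pawl; 42.2 mm from the pivot axis. Pawl seated: 38.6 mm to the -u side of the pivot, 17 mm below it. Lifting carries it up and over the pivot on a circle in the u-z plane, to the +u side. Pinch it from above, fingers closing along u.
- pawl (a joint): Turn of the pawl, rad: about 0 fully seated with the tooth bearing on it, 0.05 to 0.13 on a slope, 0.14 to 0.17 on top of a tooth; positive = lifted. Laid back it rests on its pin at 2.45; past 2.1 its own weight (0.24 kg) carries it there, short of 1.8 it falls forward onto the wheel. Let it down by hand: dropped from high up it strikes the wheel too hard.
- pointer (a point): Centre of the yellow pointer tab, 46 x 6 x 5 mm, on the grate's carriage beside the scale rod, at the -u side of the winch plate; goes up and down with the grate.
- mark (a point): Centre of the red marker ring (26 mm across, 8 mm high) clamped on the vertical scale rod, 25 to 50 mm (2 to 4 notches) below the pointer at the start. In the nearest notch the pointer comes to within 7 mm of its height.
- spice_tin_mid (a point): brown card tin, 60 mm across, 65 mm high, standing before the end of the crank handle; the point is its centre. Bystander.
- oil_jar_mid (a point): amber jar, 56 mm across, 90 mm high, on the far side of the crank; the point is its centre. Bystander.
- bowl_a_mid (a point): olive-green bowl, 124 mm across, 55 mm high; the point is its centre. Bystander.
- bowl_b_mid (a point): olive-green bowl, 124 mm across, 55 mm high; the point is its centre. Bystander.
- mug_mid (a point): white cup, 76 mm across, 85 mm high; the point is its centre. Bystander.
- salt_tin_mid (a point): tan card tin, 68 mm across, 110 mm high; the point is its centre. Bystander.

How it is judged:
On the way, in this order (a step that is already met when the one before it is completed fails the run):
1. the pawl has been lifted out of the ratchet and laid back past its balance point on its rest (value of joint pawl above 2.25 rad), for 0.2 s.
2. the pawl is down in the gap again, the pointer level with the red ring, and the tooth has been brought to bear on the pawl with more than 12 N (value of joint pawl below 0.05 rad and contact force between pawl_nose and ratchet_wheel above 12 N and z of pointer in the frame of mark between -0.0078 and 0.0078 m), for 0.2 s.
At the end, for the whole second after the job is handed in: The pawl is seated in a gap of the ratchet wheel (pawl below 0.05 rad), the wheel has come back onto it (winch within -0.06 to +0.04 rad of a whole notch), the pointer is within 7.8 mm of the red ring's height, and the winch is still (value of joint pawl below 0.05 rad and z of pointer in the frame of mark between -0.0078 and 0.0078 m and (value of joint winch between 0.3589 and 0.4589 rad or value of joint winch between 0.7778 and 0.8778 rad or value of joint winch between 1.1966 and 1.2966 rad or value of joint winch between 1.6155 and 1.7155 rad) and velocity of joint winch between -0.02 and 0.02 rad/s); the robot touches nothing.
It fails at once if the ratchet wheel and the pawl are forced together with more than 45 N (contact force between pawl_nose and ratchet_wheel above 45 N).
It fails at once if the robot touches the grate (contact force between any of the arm, the fingers and grate above 3 N).
It fails at once if a bystander is shoved more than 30 mm or knocked over (distance of any of spice_tin_mid, oil_jar_mid, bowl_a_mid, bowl_b_mid, mug_mid, salt_tin_mid from where it was at the start of the episode above 0.03 m).
It also fails if it takes over 72 s, if anything falls off the work surface, if the arm or the gripper's body presses on something with over 40 N, if the wrist force passes 120 N, or if a joint passes its speed limit or range.

## Working session

There is one attempt and no reset: what is moved stays moved. The work goes in short steps, Python scripts to look and compute and a tool call to move; the robot and the scene stay as the last step left them, time stands still between calls to the robot, and variables do not carry over. Pictures are saved under pics/ and viewed, about 8 in all and at most 12, crops included, and the job is handed in when it is done.

Besides the shell and the picture viewer there is one more tool, called after "Emit:" as a command line: name --argument value ..., lists and objects as JSON in quotes. send_rows: Moves the arm, as the interface text tells. Its arguments: {"type":"object","properties":{"delta_pos":{"type":"array","items":{"type":"array","items":{"type":"number"}}},"twist":{"type":"array","items":{"type":"array","items":{"type":"number"}}},"grip":{"type":"array","items":{"type":"number"}},"squeeze":{"type":"number"}},"required":["delta_pos","twist","grip"]}

```bash
ls; mkdir -p pics
cat > h.py <<'E'
import numpy as np, cv2
from rig import env, viewer, job
def cam(n):
    i=viewer.camera_info(n); return np.array(i["camera_matrix"]),i["k1"],np.array(i["world_to_cam"])
def ray(n,u,v,c=None):
    K,k1,T=c or cam(n)
    d=np.array([(u-K[0,2])/K[0,0],(v-K[1,2])/K[1,1]]); p=d.copy()
    for _ in range(30): p=d/(1+k1*(p@p))
    R=T[:3,:3]; o=-R.T@T[:3,3]; r=R.T@np.array([p[0],p[1],1]); return o,r/np.linalg.norm(r)
def proj(n,P,c=None):
    K,k1,T=c or cam(n); q=T[:3,:3]@np.array(P)+T[:3,3]; s=q[:2]/q[2]; s=s*(1+k1*(s@s)); return K[:2,:2]@s+K[:2,2]
def tri(rs):
    A=sum(np.eye(3)-np.outer(r,r) for o,r in rs); b=sum((np.eye(3)-np.outer(r,r))@o for o,r in rs)
    P=np.linalg.solve(A,b); return P,[np.linalg.norm(np.cross(P-o,r)) for o,r in rs]
E
python3 - <<'E'
from h import *
for n in["scene","side","wrist"]:
    cv2.imwrite(f"pics/{n}0.png",viewer.read_camera(n)); K,k,T=cam(n); print(n,K.round(1).tolist(),k,(-T[:3,:3].T@T[:3,3]).round(3),T[:3,:3].round(2).tolist())
print(env.state())
E
```

```text
pics
scene [[443.6, 0.0, 315.0], [0.0, 443.6, 237.8], [0.0, 0.0, 1.0]] -0.07969036139073409 [0.904 0.716 0.881] [[-0.87, 0.49, 0.01], [0.33, 0.59, -0.73], [-0.37, -0.64, -0.68]]
side [[437.7, 0.0, 315.0], [0.0, 437.7, 242.2], [0.0, 0.0, 1.0]] -0.014352218965709818 [0.225 0.722 1.015] [[-0.9, -0.44, -0.0], [-0.33, 0.68, -0.66], [0.29, -0.59, -0.75]]
wrist [[338.7, 0.0, 315.5], [0.0, 338.7, 239.8], [0.0, 0.0, 1.0]] -0.06002448780796815 [ 0.341 -0.527  0.385] [[0.45, -0.89, -0.0], [-0.87, -0.44, 0.24], [-0.22, -0.11, -0.97]]
{'t': 0.15, 'qpos': array([-1.10736963e+00,  3.53483055e-01,  1.63394731e+00, -1.31107359e-05,
        1.15517141e+00, -2.41251871e-03]), 'dq': array([ 0.00061246, -0.00255311, -0.00295092, -0.00117753,  0.00174316,
        0.00105461]), 'tau': array([ 1.31921606e-04, -5.94209218e+01, -3.34471250e+01,  6.98440941e-02,
        2.05288682e-02, -6.29110878e-05]), 'tool_pos': array([ 0.28056566, -0.55809512,  0.22504673]), 'tool_rot': array([ 0.37127141,  0.60221435, -0.37090268,  0.60160338]), 'force': array([ 0.09319225, -0.60258772, -0.16912537]), 'moment': array([-0.05346886, -0.04014408, -0.00996575]), 'grip_width': 0.9994971645924313}
```

View pics/scene0.png

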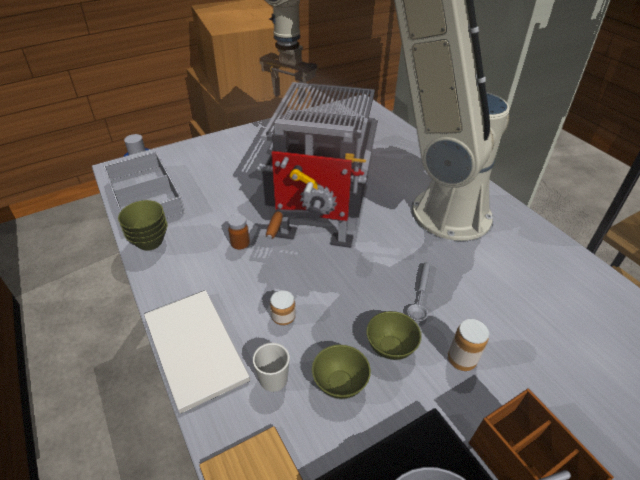

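View pics/side0.png

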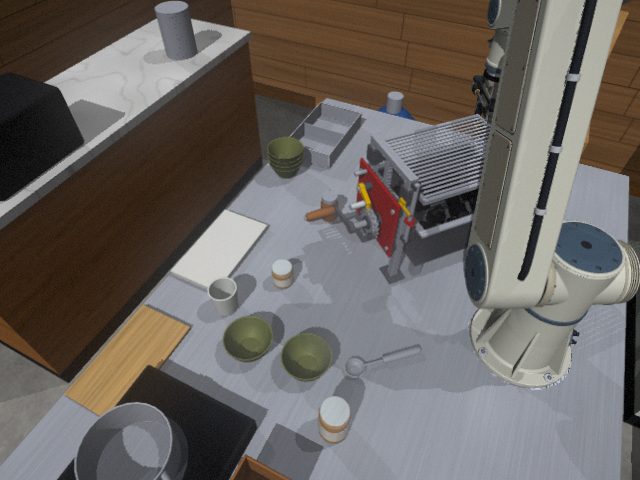

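The scene view shows the red plate at about (312,185), the wheel hub at (319,201), the crank handle at (274,224) and the pawl at (303,179). In the side view the handle is at (321,213), the pointer at about (405,208) and the pawl at (364,197). I'll zoom in on both next.

Run:
```python
from h import *
a=cv2.imread("pics/scene0.png")[140:255,225:385]; b=cv2.imread("pics/side0.png")[150:265,300:430]
A=cv2.resize(a,None,fx=5,fy=5,interpolation=cv2.INTER_CUBIC); B=cv2.resize(b,None,fx=5,fy=5,interpolation=cv2.INTER_CUBIC)
cv2.imwrite("pics/zs.png",A);cv2.imwrite("pics/zd.png",B)
```

```text
(no output)
```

View pics/zs.png

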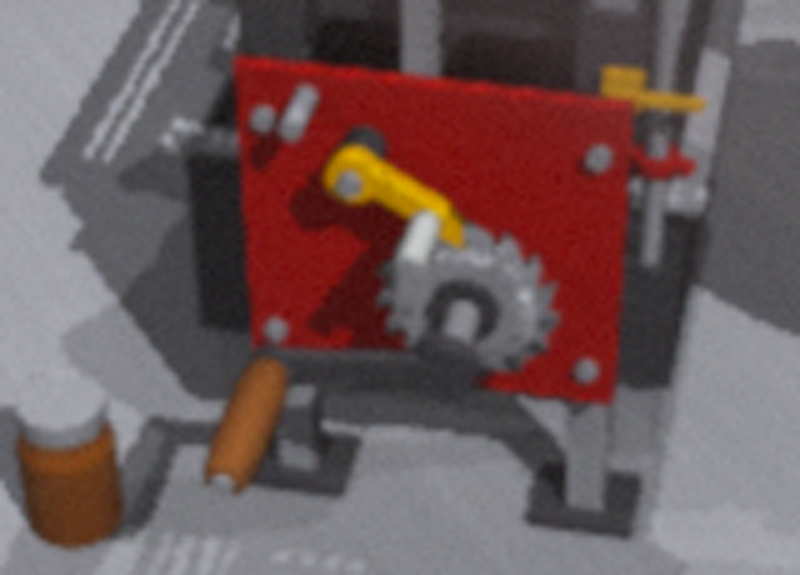

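View pics/zd.png

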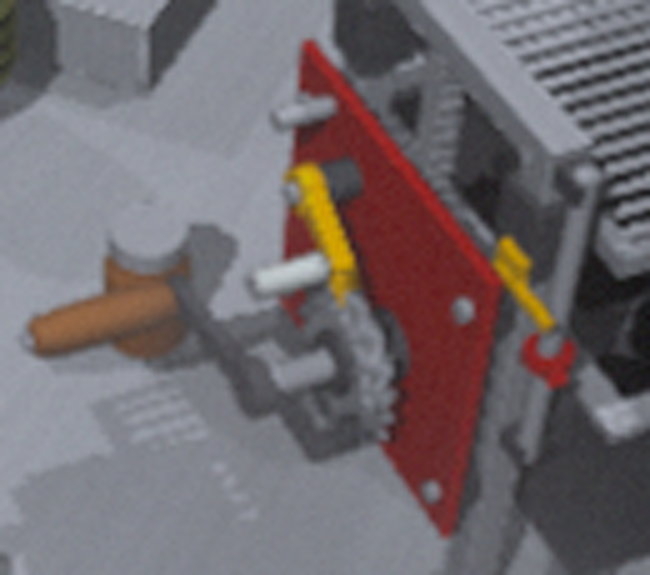

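Zoomed views:

- **Plate corners in the scene crop:** (237,57), (632,102), (612,402) and (252,345).
- **Peg:** tip at about (414,252) in scene and (258,282) in side.
- **Handle:** runs (272,362) to (222,485) in scene and (175,295) to (28,338) in side.
- **Ring:** at (662,162) in scene and (550,358) in side, just under the pointer.

```bash
cat > m.py <<'E'
from h import *
pts=dict(TL=((237,57),(308,42)),TR=((632,102),(500,285)),BR=((612,402),(445,533)),
 pegtip=((414,250),(260,281)),pegbase=((428,216),(322,268)),htip=((224,484),(30,338)),hbase=((270,362),(172,296)),
 ring=((662,162),(550,358)),ptrend=((703,104),(549,324)),pawlpiv=((348,184),(292,190)))
R={}
for k,(a,b) in pts.items():
    P,e=tri([ray("scene",a[0]/5+225,a[1]/5+140),ray("side",b[0]/5+300,b[1]/5+150)]); R[k]=P
    print(k,(P*1000).round(1),(np.array(e)*1000).round(1))
d=R["TL"]-R["TR"]; d2=d[:2]/np.linalg.norm(d[:2]); print("u",d2,np.degrees(np.arctan2(d2[1],d2[0])),np.linalg.norm(d))
g=R["TL"]-R["BR"]; print("u2 deg",np.degrees(np.arctan2(g[1],g[0])))
h=R["htip"]-R["hbase"]; print("h",np.linalg.norm(h),np.degrees(np.arctan2(h[1],h[0])),h)
p=R["pegtip"]-R["pegbase"]; print("peg",np.linalg.norm(p),np.degrees(np.arctan2(p[1],p[0])))
E
python3 m.py
```

```text
TL [ 524.6 -158.6  294.7] [0.4 0.4]
TR [374.8 -30.6 293.4] [0.8 0.8]
BR [377.4 -27.2 108.6] [1. 1.]
pegtip [494.5 -30.9 246.4] [1.9 1.9]
pegbase [471.6 -58.5 241.1] [1.7 1.7]
htip [613.2  -4.7 172.6] [1. 1.]
hbase [557.2 -66.5 177.2] [1.6 1.6]
ring [346.2 -42.4 243.7] [0.7 0.7]
ptrend [345.6 -13.6 294. ] [0.3 0.3]
pawlpiv [501.6 -87.4 255.6] [0.9 0.9]
u [ 0.76012892 -0.64977228] -40.52443530645186 0.19711808870180628
u2 deg -41.753966327502695
h 0.08358000966869417 47.79474700187964 [ 0.05606294  0.06181742 -0.00460131]
peg 0.0362036321787973 50.257912765645806
```

```bash
cat >> h.py <<'E'
from scipy.spatial.transform import Rotation as Ro
th=np.radians(-41.2); U=np.array([np.cos(th),np.sin(th),0]); N=np.array([-np.sin(th),np.cos(th),0]); Z=np.array([0,0,1.])
W=np.array([.5185,.024,.185])
def uz(u,n,z): return W+U*u+N*n+Z*z   # metres
def loc(P): d=np.array(P)-W; return np.array([d@U,d@N,d@Z])*1000
def delta(P,s):  # tool-frame shift mm
    return (Ro.from_quat(s["tool_rot"]).inv().apply(np.array(P)-s["tool_pos"])*1000).round(1)
E
python3 - <<'E'
from h import *
s=env.state(); R=Ro.from_quat(s["tool_rot"]); print(R.as_matrix().round(3))
c=np.array([.341,-.527,.385]); print("cam in tool",delta(c,s))
for sg in(1,-1):
    z=U*sg; x=-Z; T=Ro.from_matrix(np.stack([x,np.cross(z,x),z],1)); print(sg,(R.inv()*T).as_rotvec().round(3), "y",np.cross(z,x).round(2))
for n in["scene","side"]:
    im=cv2.imread(f"pics/{n}0.png"); h=cv2.cvtColor(im,cv2.COLOR_BGR2HSV)
    ye=cv2.inRange(h,(18,140,90),(32,255,255)); re=cv2.inRange(h,(0,140,70),(8,255,255))|cv2.inRange(h,(173,140,70),(180,255,255))
    for nm,m in(("y",ye),("r",re)):
        k,l,st,ce=cv2.connectedComponentsWithStats(m)
        print(n,nm,[(st[i].tolist(),ce[i].round(1).tolist()) for i in range(1,k) if st[i,4]>8 and st[i,1]<250])
# lids: jar, tin
for nm,a,b,z in(("jar",(238,224),(329.5,193),None),("tin",(283,300),(282,268),None)):
    P,e=tri([ray("scene",*a),ray("side",*b)]); print(nm,P.round(3),loc(P).round(),e)
E
```

```text
[[-0.     0.893  0.449]
 [ 0.001  0.449 -0.893]
 [-1.    -0.    -0.001]]
cam in tool [-160.    68.    -0.8]
1 [-0.386 -0.001 -0.   ] y [ 0.66  0.75 -0.  ]
-1 [ 2.756e+00 -0.000e+00  1.000e-03] y [-0.66 -0.75  0.  ]
scene y [([345, 153, 20, 9, 75], [353.3, 157.7]), ([290, 169, 28, 20, 194], [302.9, 177.3])]
scene r [([272, 151, 92, 70, 3227], [312.5, 180.2])]
side y [([357, 183, 15, 27, 152], [364.7, 194.9]), ([398, 197, 13, 19, 86], [403.5, 205.5])]
side r [([359, 159, 42, 98, 1338], [382.4, 206.6]), ([357, 192, 6, 9, 30], [359.2, 196.7]), ([405, 217, 10, 10, 50], [409.5, 222.0])]
jar [ 0.631 -0.193  0.088] [228. -89. -97.] [np.float64(0.009809367018551235), np.float64(0.009809367018551158)]
tin [0.636 0.101 0.063] [  38.  135. -122.] [np.float64(0.0002305100728278707), np.float64(0.0002305100728279006)]
```

```bash
cat >> h.py <<'E'
def handle(w): a=np.radians(10)+w; return .09*np.cos(a),-.09*np.sin(a)
def peg(q): a=np.radians(203.8)-q; return .058+.0422*np.cos(a),.07+.0422*np.sin(a)
E
python3 - <<'E'
from h import *
s=env.state()
u,z=handle(-.034); P=uz(u,.008,z-.008)
print(P,delta(P,s),delta(P+[0,0,.1],s))
E
```

```text
[ 0.59081927 -0.0286783   0.16439363] [  61.   515.  -333.6] [ -39.   515.  -333.7]
```

Emit:
send_rows --delta_pos '[[-60,0,0],[-120,0,0],[-180,0,0],[-240,0,0],[-260,46,-30],[-270,92,-60],[-270,138,-90],[-270,185,-120],[-270,231,-150],[-270,277,-180],[-270,324,-210],[-270,370,-240]]' --twist '[[0,0,0],[0,0,0],[0,0,0],[0,0,0],[-0.05,0,0],[-0.1,0,0],[-0.15,0,0],[-0.2,0,0],[-0.25,0,0],[-0.3,0,0],[-0.34,0,0],[-0.386,0,0]]' --grip '[0.4,0.4,0.4,0.4,0.4,0.4,0.4,0.4,0.4,0.4,0.4,0.4]'

```text
t: 1.65
tool_pos: [0.5041, -0.1761, 0.4955]
tool_rot: [0.248, 0.662, -0.248, 0.662]
force: [0.6, -0.7, -0.5]
grip_width: 0.6
```

Run:
```python
from h import *
s=env.state(); print(s["t"],s["tool_pos"],s["qpos"].round(2),s["force"],s["grip_width"])
u,z=handle(-.034); P=uz(u,.008,z-.008); print(delta(P,s),loc(s["tool_pos"]))
```

```text
1.65 [ 0.50406205 -0.17605048  0.49546481] [-0.34  0.06  1.42 -0.    1.65  0.38] [ 0.57632108 -0.66444433 -0.47911941] 0.6004930668822499
[331.1 168.1 -31.5] [ 120.90781611 -160.03108713  310.46481142]
```

Next I'll move above the handle, to TCP z of about 0.31, and take a wrist picture there to refine the measurement.

Emit:
send_rows --delta_pos '[[0,56,-10],[0,112,-21],[50,160,-31],[110,168,-31],[170,168,-31],[190,168,-31],[190,168,-31],[190,168,-31]]' --twist '[[0,0,0],[0,0,0],[0,0,0],[0,0,0],[0,0,0],[0,0,0],[0,0,0],[0,0,0]]' --grip '[0.4,0.4,0.4,0.4,0.4,0.4,0.4,0.4]'

```text
t: 2.65
tool_pos: [0.5915, -0.0311, 0.307]
tool_rot: [0.249, 0.661, -0.249, 0.663]
force: [0.2, 0.3, 0.2]
grip_width: 0.595
```

Run:
```python
from h import *
s=env.state(); c=cam("wrist"); im=viewer.read_camera("wrist"); 
print(s["t"],loc(s["tool_pos"]),s["tool_rot"])
import pickle; pickle.dump(c,open("w1.pkl","wb"))
u,z=handle(-.034)
for k,P in dict(htip=uz(u,.042,z),hbase=uz(u,-.042,z),hm=uz(u,0,z),peg0=uz(.0194,-.095,.053),peg1=uz(.0194,-.057,.053),piv=uz(.058,-.099,.07)).items():
    p=proj("wrist",P,c); print(k,p.round(1)); cv2.circle(im,tuple(int(v) for v in p),2,(255,0,255),-1)
cv2.imwrite("pics/w1.png",im)
```

```text
2.65 [ 91.22250976   6.67393888 121.9981039 ] [ 0.24898443  0.66128776 -0.24859208  0.66250074]
htip [313.1 195.1]
hbase [313.1 285.9]
hm [313.1 242. ]
peg0 [224.1 379.3]
peg1 [220.4 336.4]
piv [270.5 399. ]
```

View pics/w1.png

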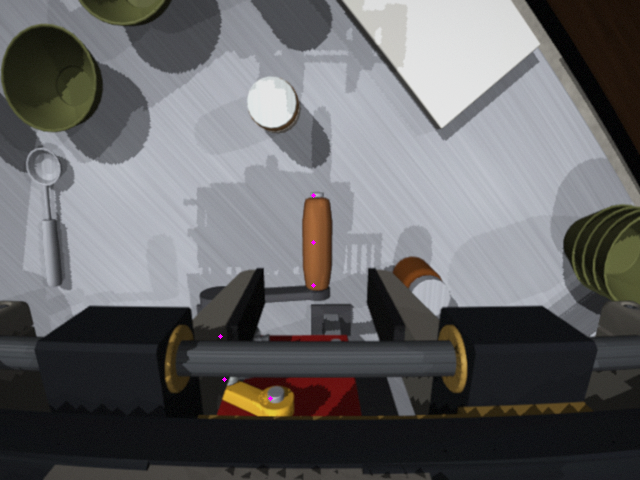

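The handle axis is at x≈316.5 px against 313 predicted, so it sits about 3 mm further in +u. The pivot bolt at (277,395) is about 4 mm further. I'll shift the frame by 2.5 mm and descend onto the handle.

```bash
sed -i 's/^W=.*/&+U*.0025/' h.py
cat > st.py <<'E'
from h import *
s=env.state(); l=loc(s["tool_pos"]+[0,0,.008]); f=s["force"]
print("t",s["t"],"grasp u,n,z",l.round(1),"F u,n,z",[round(float(f@a),1) for a in(U,N,Z)],"w",round(float(s["grip_width"]),3),
 "winch",round(float(np.arctan2(-l[2],l[0])-np.radians(10)),4),"r",round(float(np.hypot(l[0],l[2])),1))
E
```

```text
(no output)
```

Emit:
send_rows --delta_pos '[[50,0,0],[100,0,0],[142,0,0],[142,0,0],[142,0,0]]' --twist '[[0,0,0],[0,0,0],[0,0,0],[0,0,0],[0,0,0]]' --grip '[0.4,0.4,0.4,0.4,0.4]'

```text
t: 3.32
tool_pos: [0.5924, -0.0311, 0.1659]
tool_rot: [0.249, 0.661, -0.248, 0.663]
force: [1.0, 0.6, -0.0]
grip_width: 0.6
```

Emit:
send_rows --delta_pos '[[0,0,0],[0,0,0],[0,0,0],[0,0,0]]' --twist '[[0,0,0],[0,0,0],[0,0,0],[0,0,0]]' --grip '[0.8,0.8,0.8,0.8]' --squeeze 12

```text
t: 3.82
tool_pos: [0.5924, -0.0319, 0.1645]
tool_rot: [0.249, 0.661, -0.249, 0.663]
force: [3.2, -4.0, 0.7]
grip_width: 0.273
```

```bash
python3 st.py
```

```text
t 3.825 grasp u,n,z [ 89.9   6.6 -12.5] F u,n,z [5.0, -0.9, 0.7] w 0.273 winch -0.037 r 90.8
```

Emit:
send_rows --delta_pos '[[0,0,1],[-4,0,1],[-8,0,1],[-12,0,2],[-16,0,2],[-20,0,2],[-24,0,2],[-24,0,2]]' --twist '[[0,0,0],[0,0,0],[0,0,0],[0,0,0],[0,0,0],[0,0,0],[0,0,0],[0,0,0]]' --grip '[0.8,0.8,0.8,0.8,0.8,0.8,0.8,0.8]' --squeeze 45

```text
t: 4.82
tool_pos: [0.5928, -0.0324, 0.1859]
tool_rot: [0.249, 0.662, -0.249, 0.662]
force: [9.3, -1.7, -16.9]
grip_width: 0.274
```

```bash
python3 st.py
```

```text
t 4.825 grasp u,n,z [90.6  6.5  8.9] F u,n,z [8.1, 4.9, -16.9] w 0.274 winch -0.2724 r 91.0
```

Emit:
send_rows --delta_pos '[[0,0,-1],[0,0,-1],[-40,0,-1],[-90,0,-1],[-110,-30,-30],[-110,-75,-70],[-110,-83,-72],[-110,-83,-72]]' --twist '[[0,0,0],[0,0,0],[0,0,0],[0,0,0],[0,0,0],[0,0,0],[0,0,0],[0,0,0]]' --grip '[0.4,0.4,0.4,0.4,0.4,0.4,0.4,0.4]'

```text
t: 5.82
tool_pos: [0.4837, -0.0475, 0.2982]
tool_rot: [0.249, 0.661, -0.249, 0.662]
force: [0.4, -1.0, 0.6]
grip_width: 0.6
```

```bash
sed -i 's/U\*.0025/U*.0035/' h.py; python3 st.py
python3 - <<'E'
from h import *
c=cam("wrist"); im=viewer.read_camera("wrist"); u,z=peg(.1)
for P in (uz(u,-.095,z),uz(u,-.057,z),uz(.058,-.099,.07),uz(*[handle(-.27)[0],.042,handle(-.27)[1]])):
    p=proj("wrist",P,c); print(p.round(1)); cv2.circle(im,tuple(int(v) for v in p),2,(255,0,255),-1)
cv2.imwrite("pics/w2.png",im); print(u,z)
E
```

```text
t 5.825 grasp u,n,z [ 17.4 -76.7 121.2] F u,n,z [0.9, -0.5, 0.6] w 0.6 winch -1.6029 r 122.5
[316.3 286.9]
[316.4 232.4]
[378.2 300.2]
[414.   86.8]
0.01788147337904348 0.05691016341723079
```

View pics/w2.png

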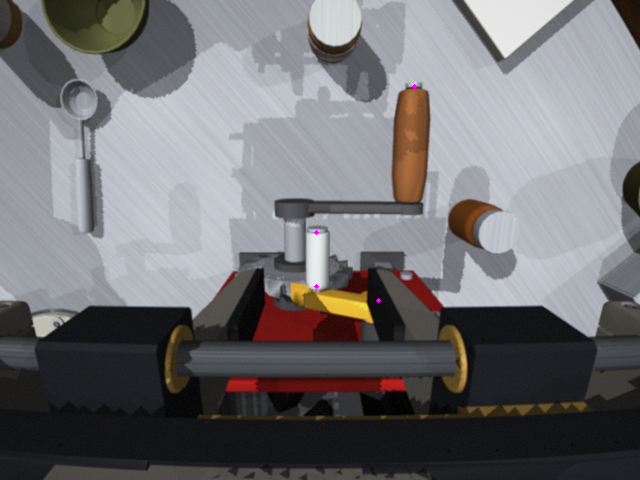

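The peg appears at x≈317.5 between rows 230 and 288, right on the prediction. The handle end also matches at (414,87). Descending to pinch the peg.

Emit:
send_rows --delta_pos '[[40,0,0],[64,0,0.5],[64,0,0.5],[64,0,0.5],[64,0,0.5],[64,0,0.5],[64,0,0.5]]' --twist '[[0,0,0],[0,0,0],[0,0,0],[0,0,0],[0,0,0],[0,0,0],[0,0,0]]' --grip '[0.4,0.4,0.4,0.9,0.9,0.9,0.9]' --squeeze 15

```text
t: 6.75
tool_pos: [0.4841, -0.0477, 0.234]
tool_rot: [0.249, 0.662, -0.249, 0.662]
force: [0.4, -0.9, -0.7]
grip_width: 0.188
```

```bash
python3 st.py
python3 - <<'E'
from h import *
u0,z0=peg(.1)
for q in np.arange(.1,2.5,.2): u,z=peg(q); print(round(q,2),((u-u0)*1000).round(1),((z-z0)*1000).round(1))
E
```

```text
t 6.75 grasp u,n,z [ 17.8 -76.6  57. ] F u,n,z [0.9, -0.5, -0.7] w 0.188 winch -1.4426 r 59.7
0.1 0.0 0.0
0.3 -1.8 8.2
0.5 -1.9 16.7
0.7 -0.4 24.9
0.9 2.8 32.7
1.1 7.4 39.8
1.3 13.4 45.7
1.5 20.4 50.4
1.7 28.2 53.6
1.9 36.5 55.1
2.1 44.9 55.0
2.3 53.1 53.2
```

Emit:
send_rows --delta_pos '[[-4,0,-1],[-8,0,-1.8],[-16.7,0,-1.9],[-25,0,-0.4],[-32.7,0,2.8],[-39.8,0,7.4],[-45.7,0,13.4],[-50.4,0,20.4],[-53.6,0,28.2],[-55,0,36.5],[-55,0,45],[-53.2,0,53]]' --twist '[[0,0,0],[0,0,0],[0,0,0],[0,0,0],[0,0,0],[0,0,0],[0,0,0],[0,0,0],[0,0,0],[0,0,0],[0,0,0],[0,0,0]]' --grip '[0.9,0.9,0.9,0.9,0.9,0.9,0.9,0.9,0.9,0.9,0.9,0.9]'

```text
t: 8.25
tool_pos: [0.5251, -0.0833, 0.2874]
tool_rot: [0.249, 0.661, -0.249, 0.663]
force: [3.3, 1.3, 3.2]
grip_width: 0.165
```

Emit:
send_rows --delta_pos '[[1.5,0,3],[2,0,5],[2,0,5]]' --twist '[[0,0,0],[0,0,0],[0,0,0]]' --grip '[0.9,0.9,0.9]'

```text
t: 8.62
tool_pos: [0.5288, -0.0865, 0.2853]
tool_rot: [0.249, 0.661, -0.249, 0.663]
force: [4.8, -0.3, 6.2]
grip_width: 0.167
```

```bash
python3 st.py
python3 - <<'E'
from h import *
print(np.array(peg(2.45))*1000)
E
```

```text
t 8.625 grasp u,n,z [ 77.  -76.4 108.3] F u,n,z [3.8, 3.0, 6.2] w 0.167 winch -1.1269 r 132.9
[ 76.87874336 107.74166198]
```

Emit:
send_rows --delta_pos '[[0,0,0],[0,0,0],[-50,0,0],[-50,50,6],[-50,84,12.6],[0,84,12.6],[50,84,12.6],[99,84,12.6],[99,84,12.6]]' --twist '[[0,0,0],[0,0,0],[0,0,0],[0,0,0],[0,0,0],[0,0,0],[0,0,0],[0,0,0],[0,0,0]]' --grip '[0.6,0.4,0.4,0.4,0.4,0.4,0.4,0.4,0.4]'

```text
t: 9.75
tool_pos: [0.5891, -0.0308, 0.1821]
tool_rot: [0.248, 0.665, -0.25, 0.659]
force: [0.5, 0.5, -0.3]
grip_width: 0.604
```

```bash
python3 st.py
python3 - <<'E'
from h import *
a=viewer.read_camera("scene")[140:255,225:385]; b=viewer.read_camera("side")[150:265,300:430]
cv2.imwrite("pics/z3.png",np.hstack([cv2.resize(x,None,fx=2.7,fy=2.7,interpolation=cv2.INTER_CUBIC) for x in(a,b)]))
E
```

```text
t 9.75 grasp u,n,z [85.7  5.2  5.1] F u,n,z [0.1, 0.8, -0.3] w 0.604 winch -0.2335 r 85.9
```

View pics/z3.png

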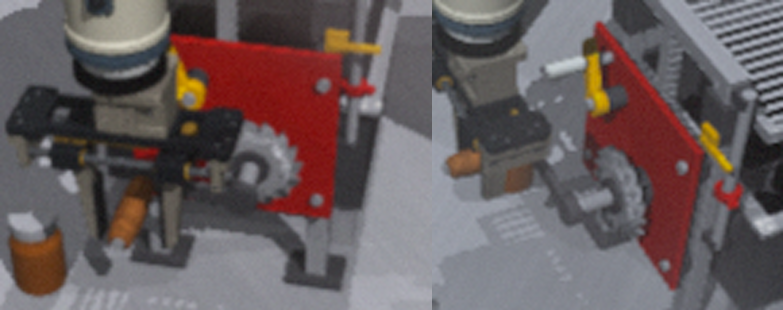

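The pawl lies back on its rest, with the peg up and to the left. Now I'll grip the handle.

Emit:
send_rows --delta_pos '[[0,0,0],[0,0,0],[0,0,0],[0,0,0],[0,0,0],[0,0,0]]' --twist '[[0,0,0],[0,0,0],[0,0,0],[0,0,0],[0,0,0],[0,0,0]]' --grip '[0.4,0.8,0.8,0.8,0.8,0.8]' --squeeze 45

```text
t: 10.6
tool_pos: [0.5935, -0.0317, 0.1863]
tool_rot: [0.249, 0.661, -0.249, 0.663]
force: [3.6, -4.3, 0.5]
grip_width: 0.273
```

```bash
python3 st.py
python3 - <<'E'
from h import *
for w in (-.27,0,.3,.6,.9,1.1,1.25,1.38,1.5,1.6,1.665): print(w,(np.array(handle(w))*1000).round(1))
E
```

```text
t 10.6 grasp u,n,z [89.6  7.4  9.3] F u,n,z [5.5, -0.9, 0.5] w 0.273 winch -0.2784 r 90.1
-0.27 [89.6  8.6]
0 [ 88.6 -15.6]
0.3 [ 80.1 -41.1]
0.6 [ 64.3 -62.9]
0.9 [ 42.9 -79.1]
1.1 [ 26.3 -86.1]
1.25 [ 13.1 -89. ]
1.38 [  1.5 -90. ]
1.5 [ -9.3 -89.5]
1.6 [-18.2 -88.1]
1.665 [-23.9 -86.8]
```

Run:
```python
from h import *
def f(a,b,n):
    p=np.array(handle(a))*1000; print([[round(float(p[1]-h[1]),1),0,round(float(h[0]-p[0]),1)] for h in (np.array(handle(w))*1000 for w in np.linspace(a,b,n+1)[1:])])
f(-.27,.7,12); f(.7,1.38,10)
```

```text
[[7.3, 0, 0.4], [14.5, 0, 0.2], [21.8, 0, -0.6], [28.9, 0, -1.9], [35.9, 0, -3.8], [42.8, 0, -6.3], [49.4, 0, -9.4], [55.7, 0, -12.9], [61.7, 0, -17.0], [67.4, 0, -21.5], [72.7, 0, -26.5], [77.6, 0, -31.9]]
[[3.8, 0, -4.8], [7.2, 0, -9.9], [10.3, 0, -15.2], [13.0, 0, -20.7], [15.3, 0, -26.3], [17.2, 0, -32.1], [18.8, 0, -38.1], [19.9, 0, -44.1], [20.6, 0, -50.1], [20.9, 0, -56.3]]
```

Emit:
send_rows --delta_pos '[[7.3,0,0.5],[14.5,0,0.5],[22,0,-0.3],[29,0,-1.5],[36,0,-3.5],[43,0,-6],[49.5,0,-9],[56,0,-12.5],[62,0,-16.5],[67.5,0,-21],[72.7,0,-26],[77.6,0,-31.5]]' --twist '[[0,0,0],[0,0,0],[0,0,0],[0,0,0],[0,0,0],[0,0,0],[0,0,0],[0,0,0],[0,0,0],[0,0,0],[0,0,0],[0,0,0]]' --grip '[0.8,0.8,0.8,0.8,0.8,0.8,0.8,0.8,0.8,0.8,0.8,0.8]'

```text
t: 12.1
tool_pos: [0.5693, -0.0107, 0.1092]
tool_rot: [0.249, 0.661, -0.249, 0.663]
force: [-1.5, -4.1, 10.9]
grip_width: 0.274
```

```bash
python3 st.py
```

```text
t 12.1 grasp u,n,z [ 57.6   7.4 -67.8] F u,n,z [1.6, -4.0, 10.9] w 0.274 winch 0.6922 r 88.9
```

Emit:
send_rows --delta_pos '[[3.8,0,-4.8],[7.2,0,-10],[10.3,0,-15],[13,0,-20.5],[15.3,0,-26],[17.2,0,-32],[18.8,0,-38],[20,0,-44],[20.6,0,-50],[21,0,-56],[21,0,-56]]' --twist '[[0,0,0],[0,0,0],[0,0,0],[0,0,0],[0,0,0],[0,0,0],[0,0,0],[0,0,0],[0,0,0],[0,0,0],[0,0,0]]' --grip '[0.8,0.8,0.8,0.8,0.8,0.8,0.8,0.8,0.8,0.8,0.8]'

```text
t: 13.48
tool_pos: [0.5276, 0.0256, 0.0884]
tool_rot: [0.248, 0.661, -0.249, 0.663]
force: [-0.7, -9.6, 11.8]
grip_width: 0.269
```

```bash
python3 st.py
python3 - <<'E'
from h import *
for n in["scene","side"]: cv2.imwrite(f"pics/{n}4.png",viewer.read_camera(n))
c=[cv2.resize(cv2.imread(f"pics/{n}{i}.png")[y:y+50,x:x+45],None,fx=8,fy=6,interpolation=cv2.INTER_CUBIC) for n,x,y in(("scene",335,145),("side",388,190)) for i in(0,4)]
cv2.imwrite("pics/p4.png",np.vstack([np.hstack(c[:2]),np.hstack(c[2:])]))
E
```

```text
t 13.475 grasp u,n,z [  2.3   7.2 -88.6] F u,n,z [5.8, -7.7, 11.8] w 0.269 winch 1.3702 r 88.6
```

View pics/p4.png

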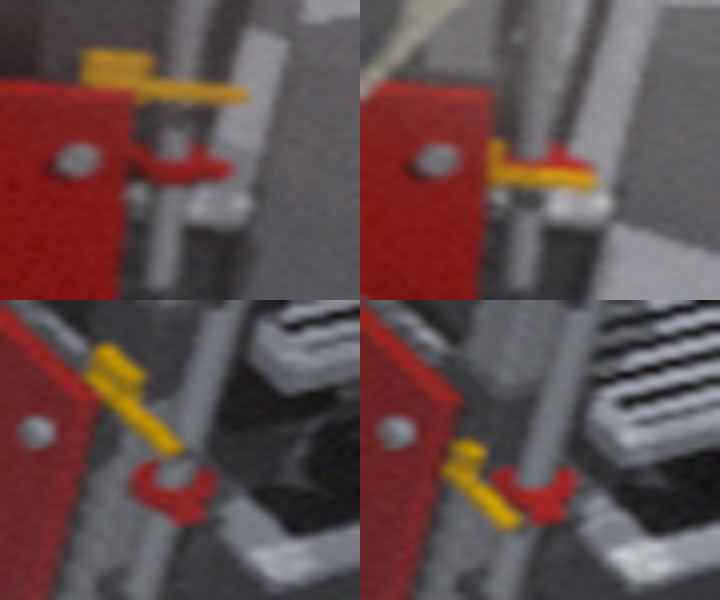

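The pointer tab has moved down to stand just in front of the ring. The tab end is now at about (364.4,175.5) in scene and (408.2,227.5) in side. I'll triangulate both.

Run:
```python
from h import *
for nm,a,b in(("tab0",(335+246/8,145+96/6),(388+180/8,190+150/6)),("tab4",(335+596/8-45,145+183/6),(388+521/8-45,190+225/6)),
 ("ring",(335+181/8,145+163/6),(388+174/8,190+191/6)),("ring4R",(335+594/8-45,145+165/6),(388+577/8-45,190+186/6))):
    P,e=tri([ray("scene",*a),ray("side",*b)]); print(nm,(P*1000).round(1),loc(P).round(1),np.array(e).round(4))
```

```text
tab0 [344.1 -15.  292.4] [-109.  -144.2  107.4] [0.0005 0.0005]
tab4 [343.2 -15.9 249.4] [-109.1 -145.5   64.4] [0.0008 0.0008]
ring [346.4 -40.8 244.9] [ -90.3 -162.1   59.9] [0.0002 0.0002]
ring4R [333.5 -35.6 249.6] [-103.4 -166.7   64.6] [0.0065 0.0065]
```

Pointer is at z 249.4 and the ring at 244.9. Notch 4 lowers the pointer about 8.7 mm more, to about −4 mm; notch 3 would leave it at +8. So notch 4 it is, and the winch at about 1.38 is a good place to lay the pawl down.

Emit:
send_rows --delta_pos '[[0,0,0],[0,0,0],[-40,0,0],[-100,0,0],[-160,0,10],[-220,0,20],[-247,-20,50],[-247,-60,75],[-247,-84,75],[-247,-84,75],[-247,-84,75]]' --twist '[[0,0,0],[0,0,0],[0,0,0],[0,0,0],[0,0,0],[0,0,0],[0,0,0],[0,0,0],[0,0,0],[0,0,0],[0,0,0]]' --grip '[0.6,0.4,0.4,0.4,0.4,0.4,0.4,0.4,0.4,0.4,0.4]'

```text
t: 14.95
tool_pos: [0.5274, -0.0851, 0.3339]
tool_rot: [0.249, 0.662, -0.249, 0.662]
force: [-0.5, -0.3, -0.5]
grip_width: 0.599
```

```bash
python3 st.py
python3 - <<'E'
from h import *
c=cam("wrist"); im=viewer.read_camera("wrist"); u,z=peg(2.45)
for P in (uz(u,-.095,z),uz(u,-.057,z),uz(handle(1.38)[0],.042,handle(1.38)[1])):
    p=proj("wrist",P,c); print(p.round(1)); cv2.circle(im,tuple(int(v) for v in p),2,(255,0,255),-1)
cv2.imwrite("pics/w5.png",im)
E
```

```text
t 14.95 grasp u,n,z [ 75.  -76.2 156.9] F u,n,z [-0.2, -0.5, -0.5] w 0.599 winch -1.2991 r 173.9
[318.6 296.5]
[318.8 238.7]
[250.3 110.6]
```

View pics/w5.png

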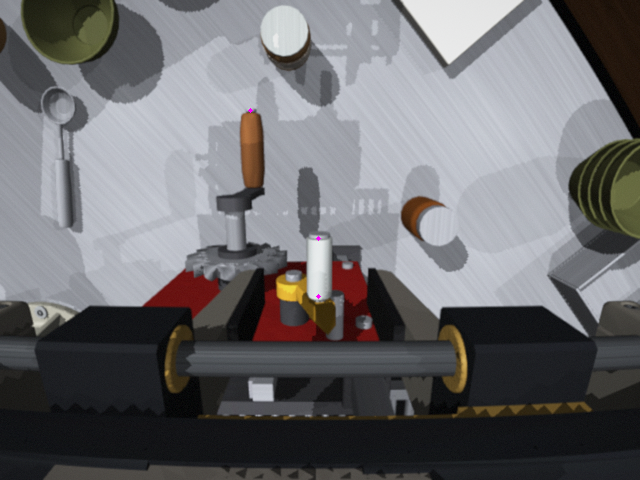

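The peg is at x≈319, as predicted, and the handle end at (250,110) matches winch 1.38. Pinching the peg now.

Emit:
send_rows --delta_pos '[[30,0,1.5],[49,0,1.5],[49,0,1.5],[49,0,1.5],[49,0,1.5],[49,0,1.5]]' --twist '[[0,0,0],[0,0,0],[0,0,0],[0,0,0],[0,0,0],[0,0,0]]' --grip '[0.4,0.4,0.9,0.9,0.9,0.9]' --squeeze 15

```text
t: 15.75
tool_pos: [0.5291, -0.0869, 0.2858]
tool_rot: [0.249, 0.662, -0.249, 0.662]
force: [1.5, 0.0, -0.2]
grip_width: 0.188
```

```bash
python3 st.py
python3 - <<'E'
from h import *
u0,z0=peg(2.45)
for q in (2.3,2.1,1.9,1.7,1.5,1.3,1.1,.9,.7,.5,.4,.3,.2,.1,.05,0): u,z=peg(q); print(round(q,2),(-(z-z0)*1000).round(1),((u-u0)*1000).round(1))
E
```

```text
t 15.75 grasp u,n,z [ 77.5 -76.5 108.8] F u,n,z [1.1, 1.0, -0.2] w 0.188 winch -1.1267 r 133.6
2.3 -2.4 -5.9
2.1 -4.2 -14.1
1.9 -4.3 -22.5
1.7 -2.7 -30.8
1.5 0.4 -38.6
1.3 5.1 -45.6
1.1 11.1 -51.6
0.9 18.1 -56.2
0.7 25.9 -59.4
0.5 34.2 -60.9
0.4 38.4 -61.1
0.3 42.6 -60.8
0.2 46.8 -60.1
0.1 50.8 -59.0
0.05 52.8 -58.3
0 54.8 -57.5
```

Emit:
send_rows --delta_pos '[[-2.4,0,-6],[-4.2,0,-14],[-4.3,0,-22.5],[-2.7,0,-31],[0.4,0,-38.6],[5,0,-45.6],[11,0,-51.6],[18,0,-56.2],[26,0,-59.4],[34,0,-61],[38.4,0,-61],[38.4,0,-61]]' --twist '[[0,0,0],[0,0,0],[0,0,0],[0,0,0],[0,0,0],[0,0,0],[0,0,0],[0,0,0],[0,0,0],[0,0,0],[0,0,0],[0,0,0]]' --grip '[0.9,0.9,0.9,0.9,0.9,0.9,0.9,0.9,0.9,0.9,0.9,0.9]'

```text
t: 17.25
tool_pos: [0.4827, -0.0468, 0.2463]
tool_rot: [0.249, 0.662, -0.249, 0.662]
force: [-0.0, 2.6, -1.7]
grip_width: 0.168
```

Emit:
send_rows --delta_pos '[[2,0,0.2],[4,0,0.3],[6,0,0.6],[8,0,1],[9.5,0,1.3],[11,0,1.7],[11,0,1.7]]' --twist '[[0,0,0],[0,0,0],[0,0,0],[0,0,0],[0,0,0],[0,0,0],[0,0,0]]' --grip '[0.9,0.9,0.9,0.9,0.9,0.9,0.9]'

```text
t: 18.12
tool_pos: [0.4842, -0.048, 0.2357]
tool_rot: [0.249, 0.662, -0.249, 0.662]
force: [-0.1, 1.0, -2.0]
grip_width: 0.17
```

```bash
python3 st.py
python3 - <<'E'
from h import *
for q in(.2,.15,.1,.05): print(q,np.array(peg(q))*1000)
E
```

```text
t 18.125 grasp u,n,z [ 18.1 -76.8  58.7] F u,n,z [-0.8, 0.7, -2.0] w 0.17 winch -1.4469 r 61.4
0.2 [16.7750958  60.98072766]
0.15 [17.27739193 58.93161294]
0.1 [17.88147338 56.91016342]
0.05 [18.58583025 54.92143167]
```

Emit:
send_rows --delta_pos '[[0.5,0,0.1],[1,0,0.2],[1.5,0,0.4],[1.5,0,0.4]]' --twist '[[0,0,0],[0,0,0],[0,0,0],[0,0,0]]' --grip '[0.9,0.9,0.9,0.9]'

```text
t: 18.62
tool_pos: [0.4844, -0.0481, 0.2347]
tool_rot: [0.249, 0.662, -0.249, 0.662]
force: [-2.2, 0.9, 3.8]
grip_width: 0.172
```

```bash
python3 st.py
```

```text
t 18.625 grasp u,n,z [ 18.4 -76.7  57.7] F u,n,z [-2.3, -0.7, 3.8] w 0.172 winch -1.4367 r 60.5
```

Emit:
send_rows --delta_pos '[[-0.5,0,0],[-0.5,0,0],[-0.5,0,0],[-50,0,0],[-100,0,0],[-100,50,-10],[-100,84,-17],[-50,84,-17],[10,84,-17],[70,84,-17],[120,84,-17],[147,84,-17]]' --twist '[[0,0,0],[0,0,0],[0,0,0],[0,0,0],[0,0,0],[0,0,0],[0,0,0],[0,0,0],[0,0,0],[0,0,0],[0,0,0],[0,0,0]]' --grip '[0.7,0.4,0.4,0.4,0.4,0.4,0.4,0.4,0.4,0.4,0.4,0.4]'

```text
t: 20.12
tool_pos: [0.5254, 0.0262, 0.0846]
tool_rot: [0.248, 0.663, -0.249, 0.661]
force: [0.3, -0.9, 0.2]
grip_width: 0.6
```

Emit:
send_rows --delta_pos '[[0,0,0],[0,0,0],[0,0,0],[0,0,0],[0,0,0],[0,0,0]]' --twist '[[0,0,0],[0,0,0],[0,0,0],[0,0,0],[0,0,0],[0,0,0]]' --grip '[0.4,0.4,0.8,0.8,0.8,0.8]' --squeeze 30

```text
t: 20.88
tool_pos: [0.5277, 0.026, 0.0878]
tool_rot: [0.249, 0.661, -0.249, 0.663]
force: [1.2, -3.1, 2.1]
grip_width: 0.273
```

```bash
python3 st.py
```

```text
t 20.875 grasp u,n,z [  2.1   7.6 -89.2] F u,n,z [2.9, -1.5, 2.1] w 0.273 winch 1.3732 r 89.2
```

Emit:
send_rows --delta_pos '[[0,0,-3],[0,0,-6],[-0.3,0,-9],[-0.6,0,-12],[-1,0,-14.5],[-1.2,0,-16.5],[-1.2,0,-16.5]]' --twist '[[0,0,0],[0,0,0],[0,0,0],[0,0,0],[0,0,0],[0,0,0],[0,0,0]]' --grip '[0.8,0.8,0.8,0.8,0.8,0.8,0.8]'

```text
t: 21.75
tool_pos: [0.5159, 0.0363, 0.0889]
tool_rot: [0.248, 0.661, -0.249, 0.663]
force: [3.8, -7.2, -1.1]
grip_width: 0.272
```

```bash
cat >> st.py <<'E'
a=np.arctan2(-l[2],l[0]); t=np.array([-np.sin(a),-np.cos(a)])  # d(u,z)/dwinch
fu,fz=f@U,f@Z; print("resist",round(float(-(fu*t[0]+fz*t[1])),2),"radial",round(float(fu*np.cos(a)-fz*np.sin(a)),2))
E
python3 st.py
```

```text
t 21.75 grasp u,n,z [-13.6   7.6 -88.1] F u,n,z [7.6, -2.9, -1.1] w 0.272 winch 1.549 r 89.1
resist 7.66 radial -0.04
```

Emit:
send_rows --delta_pos '[[-0.2,0,-1],[-0.4,0,-2],[-0.6,0,-3],[-0.8,0,-4],[-1,0,-5],[-1.2,0,-6]]' --twist '[[0,0,0],[0,0,0],[0,0,0],[0,0,0],[0,0,0],[0,0,0]]' --grip '[0.8,0.8,0.8,0.8,0.8,0.8]'

```text
t: 22.5
tool_pos: [0.5115, 0.0401, 0.09]
tool_rot: [0.248, 0.661, -0.249, 0.663]
force: [5.8, -8.2, -2.0]
grip_width: 0.278
```

```bash
python3 st.py
```

```text
t 22.5 grasp u,n,z [-19.4   7.5 -87. ] F u,n,z [9.8, -2.4, -2.0] w 0.278 winch 1.6153 r 89.1
resist 9.95 radial -0.17
```

Emit:
send_rows --delta_pos '[[-0.1,0,-0.5],[-0.2,0,-1],[-0.3,0,-1.5],[-0.4,0,-2]]' --twist '[[0,0,0],[0,0,0],[0,0,0],[0,0,0]]' --grip '[0.8,0.8,0.8,0.8]'

```text
t: 23.0
tool_pos: [0.51, 0.0414, 0.0904]
tool_rot: [0.248, 0.661, -0.249, 0.663]
force: [5.4, -8.8, -1.4]
grip_width: 0.277
```

```bash
python3 st.py
```

```text
t 23.0 grasp u,n,z [-21.4   7.5 -86.6] F u,n,z [9.8, -3.1, -1.4] w 0.277 winch 1.6382 r 89.2
resist 9.88 radial -1.01
```

Emit:
send_rows --delta_pos '[[-0.1,0,-0.5],[-0.2,0,-1]]' --twist '[[0,0,0],[0,0,0]]' --grip '[0.8,0.8]'

```text
t: 23.25
tool_pos: [0.5093, 0.0421, 0.0907]
tool_rot: [0.248, 0.661, -0.249, 0.663]
force: [4.4, -9.3, -1.2]
grip_width: 0.274
```

```bash
python3 st.py
```

```text
t 23.25 grasp u,n,z [-22.3   7.6 -86.3] F u,n,z [9.4, -4.1, -1.2] w 0.274 winch 1.6489 r 89.2
resist 9.45 radial -1.17
```

Emit:
send_rows --delta_pos '[[-0.1,0,-0.5],[-0.2,0,-1]]' --twist '[[0,0,0],[0,0,0]]' --grip '[0.8,0.8]'

```text
t: 23.5
tool_pos: [0.5086, 0.0427, 0.0909]
tool_rot: [0.248, 0.661, -0.249, 0.663]
force: [5.6, -9.5, -0.8]
grip_width: 0.27
```

```bash
python3 st.py
```

```text
t 23.5 grasp u,n,z [-23.3   7.5 -86.1] F u,n,z [10.5, -3.5, -0.8] w 0.27 winch 1.6602 r 89.2
resist 10.33 radial -1.93
```

Emit:
send_rows --delta_pos '[[-0.1,0,-0.5]]' --twist '[[0,0,0]]' --grip '[0.8]'

```text
t: 23.62
tool_pos: [0.5083, 0.043, 0.091]
tool_rot: [0.248, 0.661, -0.249, 0.663]
force: [5.0, -9.3, -0.3]
grip_width: 0.272
```

```bash
python3 st.py
```

```text
t 23.625 grasp u,n,z [-23.7   7.5 -86. ] F u,n,z [9.9, -3.8, -0.3] w 0.272 winch 1.6654 r 89.2
resist 9.6 radial -2.32
```

Emit:
send_rows --delta_pos '[[-0.1,0,-0.5]]' --twist '[[0,0,0]]' --grip '[0.8]'

```text
t: 23.75
tool_pos: [0.5079, 0.0433, 0.0912]
tool_rot: [0.248, 0.661, -0.249, 0.663]
force: [5.0, -9.4, -0.5]
grip_width: 0.275
```

```bash
python3 st.py
```

```text
t 23.75 grasp u,n,z [-24.2   7.6 -85.8] F u,n,z [10.0, -3.7, -0.5] w 0.275 winch 1.6705 r 89.2
resist 9.73 radial -2.18
```

Emit:
send_rows --delta_pos '[[-0.1,0,-0.5]]' --twist '[[0,0,0]]' --grip '[0.8]'

```text
t: 23.88
tool_pos: [0.5076, 0.0436, 0.0913]
tool_rot: [0.248, 0.661, -0.249, 0.663]
force: [4.8, -9.9, -0.8]
grip_width: 0.276
```

```bash
python3 st.py
```

```text
t 23.875 grasp u,n,z [-24.6   7.5 -85.7] F u,n,z [10.1, -4.3, -0.8] w 0.276 winch 1.6756 r 89.2
resist 9.96 radial -2.02
```

Emit:
send_rows --delta_pos '[[-0.1,0,-0.5]]' --twist '[[0,0,0]]' --grip '[0.8]'

```text
t: 24.0
tool_pos: [0.5073, 0.0438, 0.0914]
tool_rot: [0.248, 0.661, -0.249, 0.663]
force: [5.8, -10.5, -1.1]
grip_width: 0.274
```

```bash
python3 st.py
```

```text
t 24.0 grasp u,n,z [-25.    7.5 -85.6] F u,n,z [11.3, -4.1, -1.1] w 0.274 winch 1.6801 r 89.2
resist 11.12 radial -2.06
```

Emit:
send_rows --delta_pos '[[-0.1,0,-0.4]]' --twist '[[0,0,0]]' --grip '[0.8]'

```text
t: 24.12
tool_pos: [0.5071, 0.044, 0.0915]
tool_rot: [0.248, 0.661, -0.249, 0.664]
force: [7.6, -11.6, -1.4]
grip_width: 0.278
```

```bash
python3 st.py
```

```text
t 24.125 grasp u,n,z [-25.2   7.6 -85.5] F u,n,z [13.3, -3.7, -1.4] w 0.278 winch 1.6832 r 89.2
resist 13.18 radial -2.44
```

Emit:
send_rows --delta_pos '[[-0.1,0,-0.4]]' --twist '[[0,0,0]]' --grip '[0.8]'

```text
t: 24.25
tool_pos: [0.5069, 0.0441, 0.0915]
tool_rot: [0.248, 0.66, -0.249, 0.664]
force: [7.1, -12.2, -3.8]
grip_width: 0.273
```

```bash
python3 st.py
```

```text
t 24.25 grasp u,n,z [-25.5   7.5 -85.5] F u,n,z [13.4, -4.5, -3.8] w 0.273 winch 1.6861 r 89.2
resist 13.91 radial -0.21
```

Emit:
send_rows --delta_pos '[[-0.1,0,-0.4],[-0.1,0,-0.4]]' --twist '[[0,0,0],[0,0,0]]' --grip '[0.8,0.8]'

```text
t: 24.5
tool_pos: [0.5067, 0.0443, 0.0916]
tool_rot: [0.248, 0.66, -0.249, 0.664]
force: [7.6, -12.1, -3.4]
grip_width: 0.275
```

```bash
python3 st.py
```

```text
t 24.5 grasp u,n,z [-25.8   7.5 -85.4] F u,n,z [13.7, -4.1, -3.4] w 0.275 winch 1.6893 r 89.2
resist 14.05 radial -0.72
```

Emit:
send_rows --delta_pos '[[-0.1,0,-0.4],[-0.1,0,-0.4]]' --twist '[[0,0,0],[0,0,0]]' --grip '[0.8,0.8]'

```text
t: 24.75
tool_pos: [0.5065, 0.0445, 0.0917]
tool_rot: [0.248, 0.66, -0.249, 0.664]
force: [8.3, -12.2, -4.6]
grip_width: 0.274
```

```bash
python3 st.py
```

```text
t 24.75 grasp u,n,z [-26.    7.6 -85.3] F u,n,z [14.3, -3.7, -4.6] w 0.274 winch 1.6921 r 89.2
resist 15.04 radial 0.26
```

Emit:
send_rows --delta_pos '[[-0.1,0,-0.4],[-0.1,0,-0.4]]' --twist '[[0,0,0],[0,0,0]]' --grip '[0.8,0.8]'

```text
t: 25.0
tool_pos: [0.5064, 0.0447, 0.0918]
tool_rot: [0.248, 0.66, -0.249, 0.664]
force: [8.0, -13.0, -4.7]
grip_width: 0.277
```

```bash
python3 st.py
```

```text
t 25.0 grasp u,n,z [-26.2   7.6 -85.2] F u,n,z [14.6, -4.5, -4.7] w 0.277 winch 1.6946 r 89.2
resist 15.3 radial 0.2
```

Emit:
send_rows --delta_pos '[[-0.1,0,-0.4],[-0.1,0,-0.4],[-0.1,0,-0.4]]' --twist '[[0,0,0],[0,0,0],[0,0,0]]' --grip '[0.8,0.8,0.8]'

```text
t: 25.38
tool_pos: [0.5062, 0.0448, 0.0918]
tool_rot: [0.248, 0.66, -0.249, 0.664]
force: [9.2, -15.6, -5.4]
grip_width: 0.27
```

```bash
python3 st.py
python3 - <<'E'
from h import *
a=viewer.read_camera("scene")[145:225,275:385]; b=viewer.read_camera("side")[170:250,335:430]
cv2.imwrite("pics/z6.png",np.hstack([cv2.resize(x,None,fx=3.9,fy=5,interpolation=cv2.INTER_CUBIC) for x in(a,b)]))
E
```

```text
t 25.375 grasp u,n,z [-26.4   7.6 -85.2] F u,n,z [17.2, -5.6, -5.4] w 0.27 winch 1.6973 r 89.2
resist 18.04 radial 0.08
```

View pics/z6.png

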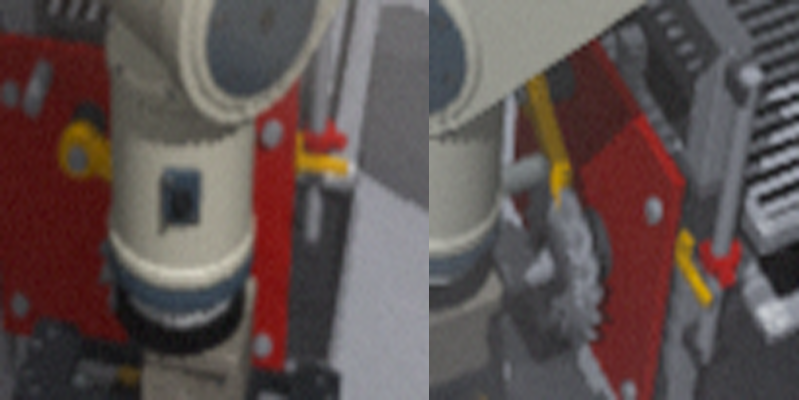

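The pawl lies down on the wheel and the pointer sits just below ring level. The resist force is 18 N against about 9.8 N drag, so the tooth carries roughly 25–30 N and is bearing firmly. I'll ease off before letting go.

Emit:
send_rows --delta_pos '[[0.1,0,0.7],[0.2,0,1.5],[0.2,0,1.5]]' --twist '[[0,0,0],[0,0,0],[0,0,0]]' --grip '[0.8,0.8,0.8]'

```text
t: 25.85
tool_pos: [0.5063, 0.0447, 0.0917]
tool_rot: [0.248, 0.661, -0.249, 0.663]
force: [4.3, -8.5, -1.0]
grip_width: 0.274
```

```bash
python3 st.py
```

```text
t 25.85 grasp u,n,z [-26.3   7.5 -85.3] F u,n,z [8.8, -3.6, -1.0] w 0.274 winch 1.6953 r 89.2
resist 8.72 radial -1.67
```

Emit:
send_rows --delta_pos '[[0,0,1],[0,0,1],[0,0,1],[-40,0,1],[-100,10,1],[-160,20,1],[-220,30,1],[-280,40,1],[-280,40,1],[-280,40,1]]' --twist '[[0,0,0],[0,0,0],[0,0,0],[0,0,0],[0,0,0],[0,0,0],[0,0,0],[0,0,0],[0,0,0],[0,0,0]]' --grip '[0.7,0.5,0.3,0.3,0.3,0.3,0.3,0.3,0.3,0.3]'

```text
t: 27.1
tool_pos: [0.5313, 0.0751, 0.3704]
tool_rot: [0.249, 0.662, -0.249, 0.662]
force: [-0.5, -0.3, -0.7]
grip_width: 0.701
```

```bash
python3 st.py
python3 - <<'E'
from h import *
S=viewer.read_camera("scene"); D=viewer.read_camera("side"); w=cam("wrist"); V=viewer.read_camera("wrist")
print("handle tip px pred",[(k,proj("wrist",uz(handle(k)[0],.042,handle(k)[1]),w).round(1).tolist()) for k in(1.63,1.69)])
print("peg pred",[(q,proj("wrist",uz(peg(q)[0],-.057,peg(q)[1]),w).round(1).tolist()) for q in(0,.1)])
r=lambda x,a,b:cv2.resize(x,(a,b),interpolation=cv2.INTER_CUBIC)
top=np.hstack([r(S[140:225,265:385],400,280),r(D[165:245,335:430],400,280)])
cv2.imwrite("pics/z7.png",np.vstack([top,r(V[60:330,140:500],800,320)]))
E
```

```text
t 27.1 grasp u,n,z [-27.6  46.9 193.4] F u,n,z [-0.2, -0.6, -0.7] w 0.701 winch -1.8868 r 195.4
resist 0.27 radial -0.69
handle tip px pred [(1.63, [321.4, 213.3]), (1.69, [317.4, 213.5])]
peg pred [(0, [364.7, 339.8]), (0.1, [363.7, 342.0])]
```

View pics/z7.png

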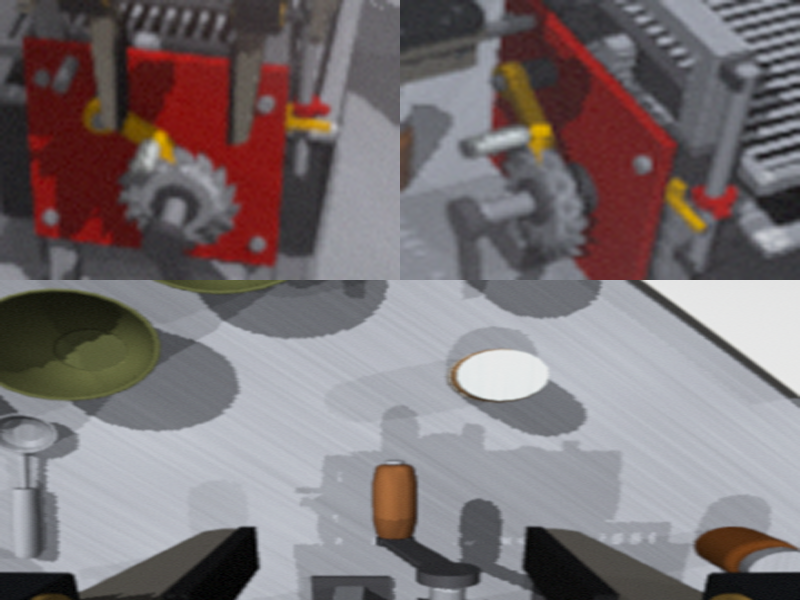

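The arm is clear, the pawl lies seated on the wheel, the handle end is at about x=318 px (winch ≈1.68) and the tins are undisturbed. One last pointer check, then I'll hand in.

Run:
```python
from h import *
P,e=tri([ray("scene",364.9,178.5),ray("side",407.4,230.1)]); d=P[2]*1000-244.9; print(P.round(4),"pointer-ring",round(d,1),e)
s=env.state(); print(s["t"],s["force"].round(2))
if abs(d)<7.5: print(job.job_done())
```

```text
[ 0.3431 -0.0135  0.2422] pointer-ring -2.7 [np.float64(0.0010968323023459675), np.float64(0.0010968323023460352)]
27.25 [0.07 0.94 0.37]
the job is handed in; nothing more can be done
None
```

The grate is wound down to notch 4, the pawl is back in the ratchet, and I handed the job in at 27.3 s with the arm clear of everything. No verdict was reported.

**What I did:** I wound up about 0.24 rad, laid the pawl back on its rest, and turned the crank down to about 1.38 rad. I then let the pawl down by hand onto the slope and eased the crank back. Drag at the handle was steady at about 9.8 N, then rose to 18 N as the tooth came to bear. By the rule in the task that is about 25–30 N at the tooth. I eased off before opening the fingers and backing away.

**Last checks:**
- **Pointer:** it measures about 2.7 mm below the ring, with 1–2 mm measurement error. My estimate before the last notch was about 4 mm below. Both are within the 7.8 mm limit.
- **Winch:** it reads about 1.69 rad, inside the notch-4 window of 1.6155–1.7155. The true value is probably nearer 1.68, because I felt the tooth about 0.013 rad later than the stated bearing position.
- **Pawl:** it looks seated in both fixed cameras. I judged this by eye and by the force at the handle, and did not measure the angle.
- **Bystanders:** those in the last picture looked undisturbed, but I did not measure any of them. Not all of them were in view.

No check failed.

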